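Seat and clamp a lock cylinder

TASK

With the fingertips, and without lifting anything, push the brass lock cylinder along the channel of the clamping fixture until it is fully home against the end stop, then push the red handle of the toggle clamp over and down past its dead point until it snaps into lock and the rubber pad holds the cylinder. Leave the things lying round the fixture where they are.

Things in the scene. Friction and masses are not known exactly. Their poses are not given: they have to be found in the camera images.
- clamp_fixture: Clamping fixture, fixed to the worktop, base plate 215 x 74 mm. Origin on the worktop under the middle of the end stop's face; +x runs from the stop along the channel, away from the toggle clamp; z up. End stop: steel, x = -13 to 0, 34 mm high. Grey clamp tower behind it: x = -65 to -15 mm, 60 mm high.
- channel_mouth (a point): Middle of the floor at the open far end of the aluminium channel, 140 mm from the end stop's face. The floor is 12 mm above the worktop; the channel is 35.6 mm wide inside, between two walls 7 mm thick whose tops are 20 mm above the worktop.
- lock_cylinder: Brass lock cylinder lying loose in the channel, 70 mm long (x), 31 mm wide, 17 mm high, about 0.19 kg. Origin under its middle, on the channel floor; its end faces lie at x = -33 and x = +35 mm, its x axis along the channel (same way as the fixture's). Home, its origin lies 33 mm from the end stop's face.
- clamp_lever (a joint): Handle of the toggle clamp, turning in the fixture's x-z plane. 0 rad: open, it stands up, leaning 0.1 rad to +x; the value grows as it goes over to -x and down. A spring resists up to the dead point at 1.28 rad (at most about 7 N at the grip; let go earlier it springs back), then snaps it on to 1.5 rad: locked, pointing to -x and rising 0.17 rad.
- handle_end (a point): Free end of the red handle, on its centre line, 115 mm from the handle's axis, which lies along the fixture's y at x = -50 mm, 52 mm above the worktop. The red grip is a round bar 16 mm thick, from 50 to 115 mm from the axis; below it a steel strap 12 mm wide.
- clamp_pad: Black rubber pad, 13 mm across, on the steel hold-down arm. Open, the arm stands upright behind x = 25 mm of the fixture, up to 150 mm high; it comes down with the handle till the pad presses at x = 50 mm on top of a cylinder that is home. Sprung. Origin: middle of its pressing face; z axis out of its back (up when shut).
- silver_cylinder: Bystander: silver lock cylinder lying on the worktop, 70 x 31 x 17 mm. Origin under its middle.
- padlock: Bystander: brass padlock lying flat, 76 x 48 x 15 mm. Origin under its middle.
- loupe: Bystander: black eye loupe standing on its wide end, 36 mm across and high. Origin under its middle.
- tape_roll: Bystander: roll of tape lying flat, 104 x 102 x 25 mm. Origin under its middle.
Things that resemble listed ones, but are neither listed nor needed, are in the scene too. What is meant by the lock_cylinder is not pink or turquoise, and is the larger of those in its own colour.

How it is judged:
By the outcome, as a careful person would: the job done as asked, in the order asked, and still so for the second after the job is handed in, with the robot touching nothing.
It also fails if it takes over 48 s, if anything falls off the work surface, if the arm or the gripper's body presses on something with over 40 N, if the wrist force passes 120 N, or if a joint passes its speed limit or range.

ROBOT

A 6-joint arm with a two-finger parallel gripper is mounted at the origin on a cart in front of the work surface, level with it; the furniture and walls round the work are solid. World frame = base frame: x ahead of the robot, y to its left, z up, the work surface at z = 0. Lengths are in m, angles in rad, forces in N, time in s.
With the tool pointing down it reaches from about 0.35 to 0.775 m from the base axis. Payload 5.5 kg.
Tool frame: the origin (TCP) lies at the very end of the fingers, on their centre line; the grasp point (between the pads) lies behind it (env.hold_point_z is the z of the grasp point in the tool frame, in m); z points along the fingers, y is the line along which they close (so a half turn about z gives the same grasp; the last joint's range is limited). The gripper opens to 85 mm and grips with 20 to 120 N. Pads are 22 mm wide; open, the fingers measure 114 mm over their backs; the gripper's body (76 mm by 85 mm) begins 54 mm behind the grasp point. The pads swing forward as they close: fully open they stand 13 mm farther back than shut.
Start: joints at [0.977, 0.313, 0.046, 1.304, 0, 1.431], TCP at [0.252, 0.517, 0.231] pointing down, gripper open.
Joint ranges: [-2.76, 2.76], [-0.86, 1.69], [-1.03, 1.26], [-2.2, 2.34], [-1.47, 1.5], [-3.14, 3.14]. Speed limits (rad/s): [2.57, 2.57, 3.14, 3.14, 3.14, 3.14].

INTERFACE

Orientations are given as a unit quaternion [w, x, y, z].
In Python, from workcell import env gives the robot as it stands.
- The arm moves only by the tool arm_command, never from a script. Its argument "rows" is a list of rows, each an object with "delta_pos": the shift along the tool's x, y, z scaled (see below), a list of three; "rot": the turn, a rotation vector about the tool's x, y, z scaled (see below), a list of three; "fingers": the closure, from 0 (fully open) to 1 (shut). A call has 1 to 20 rows; each row shifts and turns the commanded pose from where the row before left it, along the tool's axes as they then stand; what a row does not reach is not made up. The controller multiplies each number of a shift by 0.02 m and each number of a turn by 360 degrees. A row lasts 1/10 s, in which the tool goes at most 50 mm and 8.59 degrees, less where a joint would pass 70% of its speed; a pose out of reach is approached as far as the arm can. A call with a number of a shift or a turn outside -1 to 1 is refused whole. A call with a gripper value outside its range is refused whole. The fingers move at their own pace and stop on an object; "squeeze" is the grip in N (left out, the last holds). Time passes only in rows, so rows that do not move let the fingers close. It gives the time, the measured TCP pose, the force and the opening at its end, in the units of the state.
- env.get_state(): the state, without advancing time (a new reading comes with each control period).
- env.read_camera(name): name is "scene" or "top"; returns (picture, depth): 420x560x3 uint8, blue, green, red; 420x560 float32, m along the optical axis (not along the pixel's ray), 0 where there is no reading.
- env.get_calibration(name): a dict with "mtx" (3x3 intrinsics, pixels), "R" (3x3) and "t" (3): a world point X has camera coordinates R X + t. Camera axes: x right, y down, z forward; pixel columns grow to the right and rows downward; lengths in m; the calibration is good to about 2 mm. A picture is of the moment at which its call begins. get_calibration takes no time and is no camera call.
- env.hand_in(): hands the job in, once; it reports no verdict.
The state is a dict: "clock": time; "joint_pos": joint angles; "qvel": joint speeds; "tau": joint torques, N m; "tcp_pos": TCP position; "orientation": TCP orientation; "wrist_force": force on the tool from outside, world axes, zero at the start; "ft_torque": the same for the moment, N m; "finger_gap": finger opening in m.
Only numpy, scipy, OpenCV 4.12 (cv2) and the standard library are available. Lean on these libraries where they do the work, as an engineer would, in place of code of your own. Each camera call takes 0.05 s, during which the arm holds its last target. There are 200 camera calls.

## Working session

There is one attempt and no reset: what is moved stays moved. The work goes in short steps, Python scripts to look and compute and a tool call to move; the robot and the scene stay as the last step left them, time stands still between calls to the robot, and variables do not carry over. Pictures are saved under pics/ and viewed, on a budget of 10 in all, crops included, one or two more only if the job needs it, and the job is handed in when it is done.

Besides the shell and the picture viewer there is one more tool, called after "Emit:" as name([rows], argument=value, ...), one row to a line, values as JSON. arm_command: Moves the arm, as the interface text tells. Shifts and turns lie within -1 to 1; 1 stands for 0.02 m of shift or 360 degrees of turn. Its arguments: {"type":"object","properties":{"rows":{"type":"array","items":{"type":"object","properties":{"delta_pos":{"type":"array","items":{"type":"number","minimum":-1,"maximum":1}},"rot":{"type":"array","items":{"type":"number","minimum":-1,"maximum":1}},"fingers":{"type":"number"}}}},"squeeze":{"type":"number"}},"required":["rows"]}

```bash
mkdir -p pics; ls; cat > h.py <<'E'
import numpy as np, cv2
from workcell import env
def grab(n):
    im,d=env.read_camera(n); c=env.get_calibration(n); return im,d,np.array(c["mtx"]),np.array(c["R"]),np.array(c["t"]).ravel()
def cloud(d,K,R,t):
    v,u=np.indices(d.shape); P=np.stack([(u-K[0,2])/K[0,0]*d,(v-K[1,2])/K[1,1]*d,d],-1)
    return (P-t)@R   # R^T (P-t)
def proj(X,K,R,t):
    p=K@(R@np.array(X)+t); return p[:2]/p[2]
E
python3 - <<'E'
from h import *
for n in("scene","top"):
    im,d,K,R,t=grab(n); cv2.imwrite(f"pics/{n}0.png",im); np.savez(f"{n}0.npz",im=im,d=d,K=K,R=R,t=t)
    print(n,K[0,0],"cam at",-R.T@t)
s=env.get_state(); print({k:np.round(v,3) for k,v in s.items()}, env.hold_point_z)
E
```

```text
pics
scene 424.72192666670435 cam at [ 0.04620375 -0.30692285  0.76087409]
top 538.2732980510362 cam at [ 0.44229085 -0.00720911  1.08836017]
{'clock': np.float64(0.1), 'joint_pos': array([0.977, 0.314, 0.045, 1.304, 0.   , 1.431]), 'qvel': array([-0.001, -0.001,  0.004, -0.001, -0.   ,  0.   ]), 'tau': array([ 3.0000e-03, -4.8172e+01,  2.9924e+01,  1.3000e-02, -0.0000e+00,
       -0.0000e+00]), 'tcp_pos': array([0.252, 0.516, 0.23 ]), 'orientation': array([-0.   ,  0.225,  0.974, -0.001]), 'wrist_force': array([-0.705, -0.818,  0.403]), 'ft_torque': array([-0.036, -0.04 , -0.024]), 'finger_gap': np.float64(0.085)} -0.0187
```

View pics/scene0.png

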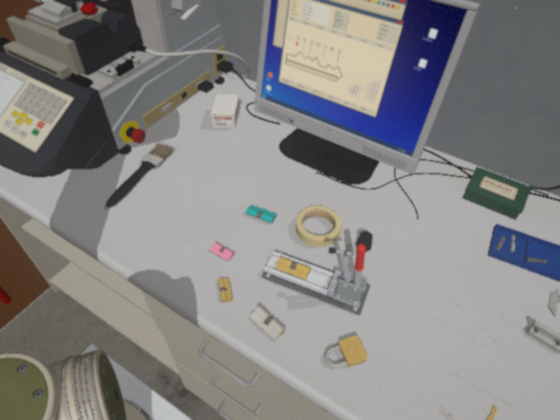

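View pics/top0.png

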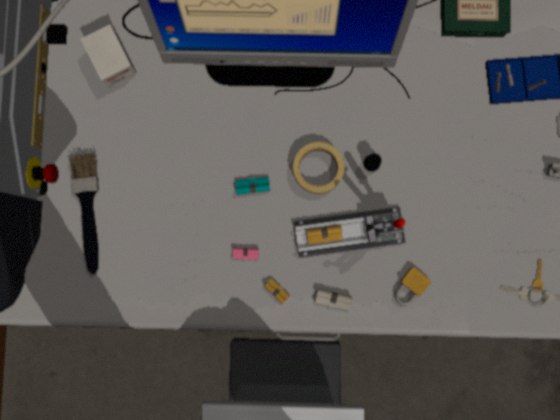

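The view shows two brass-coloured cylinders in top: one in the channel at (324,235), and a smaller one loose on the worktop at (277,290). Pink (245,253) and turquoise (252,185) are ruled out, and silver (333,299) is a bystander. The one in the channel is the larger brass one. The red handle is at (399,224) and stands up. I'll confirm with a crop and measure.

```bash
python3 - <<'E'
from h import *
z=np.load("top0.npz"); im,d,K,R,t=[z[k] for k in("im","d","K","R","t")]
P=cloud(d,K,R,t)
cv2.imwrite("pics/crop1.png",cv2.resize(im[130:320,225:445],None,fx=3.5,fy=3.1,interpolation=cv2.INTER_CUBIC))
roi=np.zeros(d.shape,bool); roi[195:265,285:412]=1
print("table z",np.median(P[262:275,300:330,2]))
def rect(m,s):
    p=P[m]; r=cv2.minAreaRect((p[:,:2]*1000).astype(np.float32)); print(s,m.sum(),np.round(r[0],1),np.round(r[1],1),round(r[2],1),"z",np.round(np.percentile(p[:,2],[5,50,95])*1000,1)); return r
Z=P[...,2]
rect(roi&(Z>.005)&(Z<.024),"base/walls")
hsv=cv2.cvtColor(im,cv2.COLOR_BGR2HSV)
br=(hsv[...,0]>12)&(hsv[...,0]<28)&(hsv[...,1]>110)
m=br.copy(); m[:,:295]=0;m[:,350:]=0;m[:222]=0;m[250:]=0; r=rect(m,"cyl"); print(np.round(cv2.boxPoints(r)))
m2=br.copy(); m2[:,:262]=0;m2[:,292:]=0;m2[:275]=0;m2[306:]=0; rect(m2,"small brass")
rect(roi&(Z>.05)&(Z<.066),"tower")
red=((hsv[...,0]<8)|(hsv[...,0]>172))&(hsv[...,1]>120)&roi
rect(red,"red")
E
```

```text
table z 0.000790456316854101
base/walls 2994 [ 498.5 -124.2] [137.5 252.9] 2.0 z [ 6.2 12.  22.6]
cyl 454 [485.9 -75.2] [29.4 66.6] 9.1 z [20.4 25.9 31.2]
[[ 466.  -45.]
 [ 477. -110.]
 [ 506. -106.]
 [ 495.  -40.]]
small brass 246 [374.2  16. ] [49.1 20.6] 46.1 z [ 3.3 10.3 14.6]
tower 199 [ 504.5 -198.1] [35.7 48. ] 9.5 z [53.3 59.2 63.9]
red 98 [ 478.5 -106.4] [ 16.7 210.5] 15.5 z [107.4 162.8 167.7]
```

View pics/crop1.png

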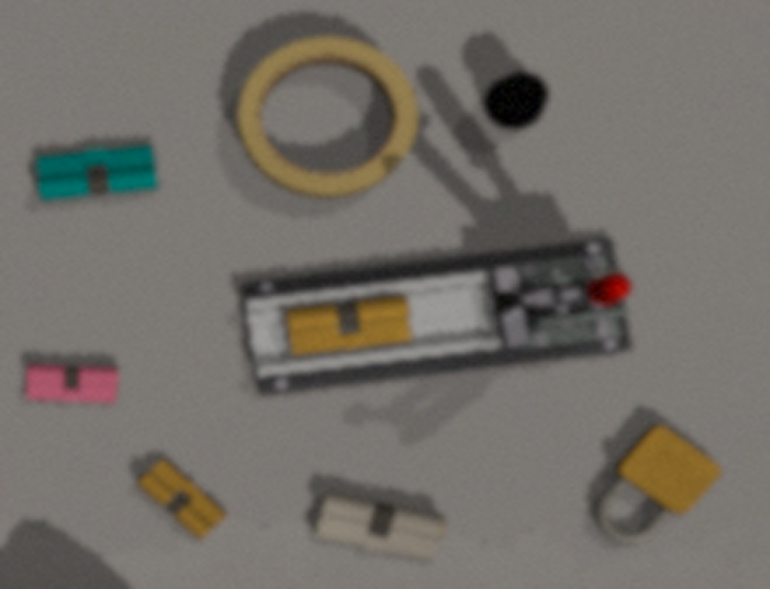

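```bash
python3 - <<'E'
from h import *
for n,(r0,r1,c0,c1) in dict(top=(195,265,285,412),scene=(235,315,250,380)).items():
    z=np.load(n+"0.npz"); im,d,K,R,t=[z[k] for k in("im","d","K","R","t")]
    P=cloud(d,K,R,t); Z=P[...,2]; roi=np.zeros(d.shape,bool); roi[r0:r1,c0:c1]=1
    m=(roi&(Z>.0035)&(Z<.026)).astype(np.uint8)
    m=cv2.morphologyEx(m,cv2.MORPH_OPEN,np.ones((3,3))); m=cv2.morphologyEx(m,cv2.MORPH_CLOSE,np.ones((5,5)))
    nn,l,s,_=cv2.connectedComponentsWithStats(m); k=1+np.argmax(s[1:,4])
    p=P[(l==k)&roi&(Z>.0035)&(Z<.03)][:,:2]*1000
    r=cv2.minAreaRect(p.astype(np.float32)); print(n,"base",np.round(r[0]),np.round(r[1]),round(r[2],1)); print(np.round(cv2.boxPoints(r)))
    v=im.max(-1)
    # bright channel, z 10..22
    hsv=cv2.cvtColor(im,cv2.COLOR_BGR2HSV)
    b=roi&(v>150)&(Z>.008)&(Z<.024)&(hsv[...,1]<60)
    q=P[b][:,:2]*1000; r=cv2.minAreaRect(q.astype(np.float32)); print("bright",len(q),np.round(r[0]),np.round(r[1]),round(r[2],1))
    red=((hsv[...,0]<8)|(hsv[...,0]>172))&(hsv[...,1]>120)&roi
    if n=="scene": red=((hsv[...,0]<8)|(hsv[...,0]>172))&(hsv[...,1]>120); red[:,:340]=0; red[:,380:]=0; red[:225]=0; red[285:]=0
    q=P[red&(Z>.08)&(Z<.2)]*1000
    for a in range(80,190,15):
        w=q[(q[:,2]>=a)&(q[:,2]<a+15)]
        if len(w)>3: print("red z",a,len(w),np.round(np.median(w,0)))
    br=(hsv[...,0]>12)&(hsv[...,0]<28)&(hsv[...,1]>110)&roi&(Z>.01)&(Z<.04)
    if n=="scene": br[:,:272]=0; br[:,315:]=0
    else: br[:,350:]=0
    w=P[br]*1000; r=cv2.minAreaRect(w[:,:2].astype(np.float32)); print("cyl",len(w),np.round(r[0]),np.round(r[1]),round(r[2],1))
    # table rms
    u=P[roi&(abs(Z)<.003)]; print("table",np.median(u[:,2]))
    # axis through wall tops: line fits of tower & stop
    tw=P[roi&(Z>.054)&(Z<.064)]*1000; print("tower med",np.round(np.median(tw,0)), np.round(tw.min(0)),np.round(tw.max(0)))
E
```

```text
top base [ 493. -128.] [ 76. 215.] 9.0
[[ 439.  -27.]
 [ 472. -240.]
 [ 547. -228.]
 [ 514.  -15.]]
bright 197 [489. -85.] [ 21. 123.] 8.6
red z 95 8 [ 502. -196.  107.]
red z 110 6 [ 500. -198.  113.]
red z 125 9 [ 503. -194.  135.]
red z 140 9 [ 499. -194.  150.]
red z 155 63 [ 505. -196.  165.]
cyl 454 [486. -75.] [29. 67.] 9.1
table 0.00041147570827503906
tower med [ 498. -197.   59.] [ 486. -224.   54.] [ 523. -172.   64.]
scene base [ 495. -127.] [ 76. 215.] 9.2
[[ 440.  -27.]
 [ 474. -239.]
 [ 549. -227.]
 [ 515.  -15.]]
bright 1102 [485. -91.] [186. 210.] 39.8
red z 95 16 [ 501. -203.  106.]
red z 110 36 [ 500. -205.  118.]
red z 125 34 [ 500. -203.  133.]
red z 140 39 [ 500. -201.  147.]
red z 155 68 [ 503. -198.  162.]
cyl 325 [486. -77.] [27. 66.] 10.3
table -0.000678794736042826
tower med [ 498. -200.   58.] [ 487. -225.   54.] [ 522. -176.   64.]
```

Loose brass in the channel measures 67x29 mm, the other 49x21, so the target is the one in the channel. The base fits 215x76 at 9.0° in both views. The fixture origin is about (0.4995,-0.161), with +x = (-0.156,0.988). First I rotate so that tool y = fixture x, then travel.

Emit:
arm_command([
  {"delta_pos":[0,0,0],"rot":[0,0,-0.0195],"fingers":1},
  {"delta_pos":[0,0,0],"rot":[0,0,-0.0195],"fingers":1},
  {"delta_pos":[0,0,0],"rot":[0,0,-0.0195],"fingers":1},
  {"delta_pos":[0,0,0],"rot":[0,0,-0.0195],"fingers":1},
  {"delta_pos":[0,0,0],"rot":[0,0,-0.0195],"fingers":1},
  {"delta_pos":[-0.25,-1,0],"rot":[0,0,0],"fingers":1},
  {"delta_pos":[-0.25,-1,0],"rot":[0,0,0],"fingers":1},
  {"delta_pos":[-0.25,-1,0],"rot":[0,0,0],"fingers":1},
  {"delta_pos":[-0.25,-1,0],"rot":[0,0,0],"fingers":1},
  {"delta_pos":[-0.25,-1,0],"rot":[0,0,0],"fingers":1},
  {"delta_pos":[-0.25,-1,0],"rot":[0,0,0],"fingers":1},
  {"delta_pos":[-0.25,-1,0],"rot":[0,0,0],"fingers":1},
  {"delta_pos":[-0.25,-1,0],"rot":[0,0,0],"fingers":1},
  {"delta_pos":[-0.25,-1,0],"rot":[0,0,0],"fingers":1},
  {"delta_pos":[-0.25,-1,0],"rot":[0,0,0],"fingers":1},
], squeeze=80)

```text
clock: 1.6
tcp_pos: [0.3331, 0.3263, 0.2309]
orientation: [-0.0, -0.079, 0.997, -0.0]
wrist_force: [0.5, 0.5, 0.5]
finger_gap: 0.0001
```

```bash
cat >> h.py <<'E'
a=np.radians(9.0); O=np.array([.4995,-.161,0]); F=np.array([[-np.sin(a),np.cos(a),0],[-np.cos(a),-np.sin(a),0],[0,0,1]]) # rows: fixture axes
def fix(X): return (np.asarray(X)-O)@F.T
def st():
    s=env.get_state(); w,x,y,z=s["orientation"]; ty=[2*(x*y-w*z),1-2*(x*x+z*z)]
    print("t",round(float(s["clock"]),2),"tcp fix mm",np.round(fix(s["tcp_pos"])*1000,1),"ty yaw",round(np.degrees(np.arctan2(ty[1],ty[0])),2),"F",np.round(F@s["wrist_force"],1),"gap",round(float(s["finger_gap"])*1000,1))
E
python3 - <<'E'
from h import *
st()
for n in("top","scene"):
    z=np.load(n+"0.npz"); im,d,K,R,t=[z[k] for k in("im","d","K","R","t")]
    Q=fix(cloud(d,K,R,t))*1000
    q=Q[(d>0)&(abs(Q[...,1])<30)&(Q[...,0]>-90)&(Q[...,0]<60)&(Q[...,2]>25)]
    for a_ in range(25,175,15):
        w=q[(q[:,2]>=a_)&(q[:,2]<a_+15)]
        if len(w)>2: print(n,a_,len(w),"x",np.round(np.percentile(w[:,0],[3,50,97])),"y",np.round(np.percentile(w[:,1],[3,50,97])))
E
```

```text
t 1.6 tcp fix mm [507.3  88.1 230.9] ty yaw 99.11 F [ 0.5 -0.6  0.5] gap 0.1
top 25 203 x [-44.  -4.  58.] y [-22.   3.  24.]
top 40 34 x [-50. -33. -13.] y [-17.   4.  17.]
top 55 176 x [-58. -36. -15.] y [-15.   8.  17.]
top 100 18 x [-43. -36. -25.] y [-7.  4.  9.]
top 115 47 x [-34.  10.  18.] y [-5.  1.  7.]
top 130 90 x [-33. -11.  16.] y [-3.  1.  6.]
top 145 12 x [-39. -33. -30.] y [-6.  3.  9.]
top 160 65 x [-44. -37. -30.] y [-6.  1.  7.]
scene 25 323 x [-60. -10.  57.] y [-22.  10.  23.]
scene 40 174 x [-62. -40. -15.] y [-12.  13.  17.]
scene 55 187 x [-61. -37. -18.] y [-14.   4.  15.]
scene 70 66 x [-51. -34. -17.] y [-3.  2.  4.]
scene 85 55 x [-49. -22. -13.] y [-2.  2.  4.]
scene 100 78 x [-50. -36.  -9.] y [-1.  4.  7.]
scene 115 129 x [-48.  -9.  17.] y [-4.  3.  7.]
scene 130 104 x [-46. -22.   3.] y [-4.  2.  7.]
scene 145 49 x [-46. -39. -31.] y [-1.  5.  7.]
scene 160 54 x [-44. -37. -31.] y [-5.  1.  6.]
```

Emit:
arm_command([
  {"delta_pos":[-0.25,-1,0],"rot":[0,0,0],"fingers":1},
  {"delta_pos":[-0.25,-1,0],"rot":[0,0,0],"fingers":1},
  {"delta_pos":[-0.25,-1,0],"rot":[0,0,0],"fingers":1},
  {"delta_pos":[-0.25,-1,0],"rot":[0,0,0],"fingers":1},
  {"delta_pos":[-0.25,-1,0],"rot":[0,0,0],"fingers":1},
  {"delta_pos":[-0.25,-1,0],"rot":[0,0,0],"fingers":1},
  {"delta_pos":[-0.25,-1,0],"rot":[0,0,0],"fingers":1},
  {"delta_pos":[-0.25,-1,0],"rot":[0,0,0],"fingers":1},
  {"delta_pos":[-0.25,-1,0],"rot":[0,0,0],"fingers":1},
  {"delta_pos":[-0.25,-1,0],"rot":[0,0,0],"fingers":1},
  {"delta_pos":[-0.25,-1,0],"rot":[0,0,0],"fingers":1},
  {"delta_pos":[-0.25,-1,0],"rot":[0,0,0],"fingers":1},
  {"delta_pos":[-0.25,-1,0],"rot":[0,0,0],"fingers":1},
  {"delta_pos":[-0.25,-1,0],"rot":[0,0,0],"fingers":1},
  {"delta_pos":[-0.25,-1,0],"rot":[0,0,0],"fingers":1},
  {"delta_pos":[-0.25,-1,0],"rot":[0,0,0],"fingers":1},
  {"delta_pos":[-0.25,-1,0],"rot":[0,0,0],"fingers":1},
  {"delta_pos":[-0.15,-0.9,0],"rot":[0,0,0],"fingers":1},
  {"delta_pos":[0,0,0],"rot":[0,0,0],"fingers":1},
])

```text
clock: 3.5
tcp_pos: [0.4771, -0.0139, 0.2307]
orientation: [-0.0, -0.078, 0.997, -0.0]
wrist_force: [-0.5, -0.2, -0.3]
finger_gap: -0.0001
```

Emit:
arm_command([
  {"delta_pos":[0,0,1],"rot":[0,0,0],"fingers":1},
  {"delta_pos":[0,0,1],"rot":[0,0,0],"fingers":1},
  {"delta_pos":[0,0,1],"rot":[0,0,0],"fingers":1},
  {"delta_pos":[0,0,1],"rot":[0,0,0],"fingers":1},
  {"delta_pos":[0,0,1],"rot":[0,0,0],"fingers":1},
  {"delta_pos":[0,0,1],"rot":[0,0,0],"fingers":1},
  {"delta_pos":[0,0,1],"rot":[0,0,0],"fingers":1},
  {"delta_pos":[0,0,1],"rot":[0,0,0],"fingers":1},
  {"delta_pos":[0,0,1],"rot":[0,0,0],"fingers":1},
  {"delta_pos":[0,0,0.4],"rot":[0,0,0],"fingers":1},
  {"delta_pos":[0,0,0],"rot":[0,0,0],"fingers":1},
])

```text
clock: 4.6
tcp_pos: [0.4752, -0.0116, 0.0423]
orientation: [-0.001, -0.08, 0.997, 0.001]
wrist_force: [0.0, -0.8, -0.2]
finger_gap: 0.0002
```

```bash
python3 - <<'E'
from h import *
st()
im,d,K,R,t=grab("scene"); cv2.imwrite("pics/c2.png",cv2.resize(im[190:340,210:410],None,fx=4,fy=4,interpolation=cv2.INTER_CUBIC))
E
```

```text
t 4.6 tcp fix mm [151.4   0.6  42.3] ty yaw 99.13 F [-0.8  0.1 -0.2] gap 0.2
```

View pics/c2.png

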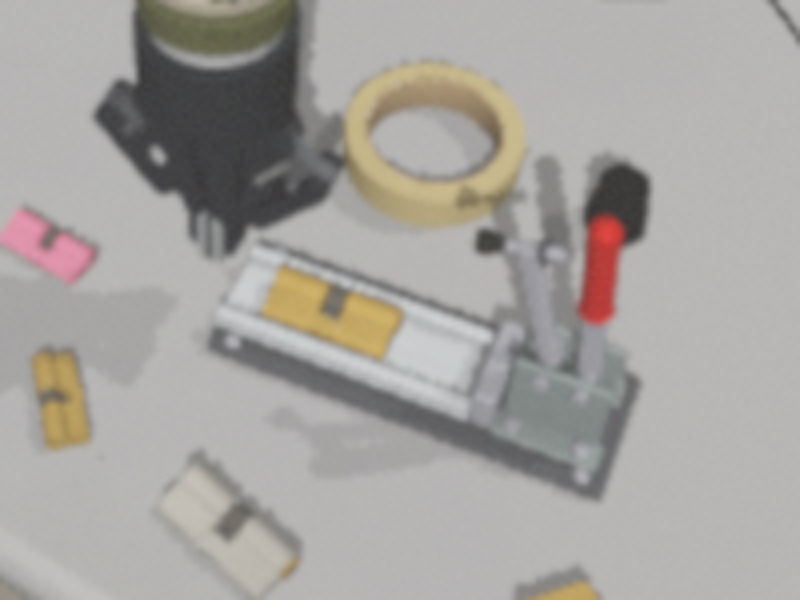

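The view shows the fingertips over the mouth (215,245), centred on the channel. But the gripper knuckles spread along the channel and would come near the open arm and pad (490,240). I'll turn the tool 90° so the knuckles lie across the channel; tool x then equals fixture x.

Emit:
arm_command([
  {"delta_pos":[0,0,0],"rot":[0,0,0.0209],"fingers":1},
  {"delta_pos":[0,0,0],"rot":[0,0,0.0209],"fingers":1},
  {"delta_pos":[0,0,0],"rot":[0,0,0.0209],"fingers":1},
  {"delta_pos":[0,0,0],"rot":[0,0,0.0209],"fingers":1},
  {"delta_pos":[0,0,0],"rot":[0,0,0.0209],"fingers":1},
  {"delta_pos":[0,0,0],"rot":[0,0,0.0209],"fingers":1},
  {"delta_pos":[0,0,0],"rot":[0,0,0.0209],"fingers":1},
  {"delta_pos":[0,0,0],"rot":[0,0,0.0209],"fingers":1},
  {"delta_pos":[0,0,0],"rot":[0,0,0.0209],"fingers":1},
  {"delta_pos":[0,0,0],"rot":[0,0,0.0209],"fingers":1},
  {"delta_pos":[0,0,0],"rot":[0,0,0.0209],"fingers":1},
  {"delta_pos":[0,0,0],"rot":[0,0,0.0209],"fingers":1},
  {"delta_pos":[0,0,0.5],"rot":[0,0,0],"fingers":1},
  {"delta_pos":[0,0,0.4],"rot":[0,0,0],"fingers":1},
  {"delta_pos":[0,0,0.15],"rot":[0,0,0],"fingers":1},
  {"delta_pos":[0,0,0],"rot":[0,0,0],"fingers":1},
])

```text
clock: 6.25
tcp_pos: [0.4759, -0.0121, 0.0215]
orientation: [-0.001, 0.65, 0.76, -0.0]
wrist_force: [0.1, -0.1, 1.5]
finger_gap: 0.0001
```

```bash
python3 -c "
from h import *
st()"
```

```text
t 6.25 tcp fix mm [1.507e+02 1.000e-01 2.150e+01] ty yaw 8.89 F [-0.1 -0.1  1.5] gap 0.1
```

Emit:
arm_command([
  {"delta_pos":[-0.25,0,0],"rot":[0,0,0],"fingers":1},
  {"delta_pos":[-0.25,0,0],"rot":[0,0,0],"fingers":1},
  {"delta_pos":[-0.25,0,0],"rot":[0,0,0],"fingers":1},
  {"delta_pos":[-0.25,0,0],"rot":[0,0,0],"fingers":1},
  {"delta_pos":[-0.25,0,0],"rot":[0,0,0],"fingers":1},
  {"delta_pos":[-0.25,0,0],"rot":[0,0,0],"fingers":1},
  {"delta_pos":[-0.25,0,0],"rot":[0,0,0],"fingers":1},
  {"delta_pos":[-0.25,0,0],"rot":[0,0,0],"fingers":1},
  {"delta_pos":[-0.25,0,0],"rot":[0,0,0],"fingers":1},
  {"delta_pos":[-0.25,0,0],"rot":[0,0,0],"fingers":1},
  {"delta_pos":[-0.25,0,0],"rot":[0,0,0],"fingers":1},
  {"delta_pos":[-0.25,0,0],"rot":[0,0,0],"fingers":1},
])

```text
clock: 7.45
tcp_pos: [0.4859, -0.072, 0.0223]
orientation: [-0.0, 0.651, 0.759, 0.0]
wrist_force: [0.7, 2.0, 2.3]
finger_gap: -0.0001
```

```bash
python3 - <<'E'
from h import *
st()
im,d,K,R,t=grab("scene"); cv2.imwrite("pics/c3.png",cv2.resize(im[190:340,210:410],None,fx=4,fy=4,interpolation=cv2.INTER_CUBIC))
E
```

```text
t 7.45 tcp fix mm [90.1 -0.5 22.3] ty yaw 8.81 F [ 1.9 -1.   2.3] gap -0.1
```

View pics/c3.png

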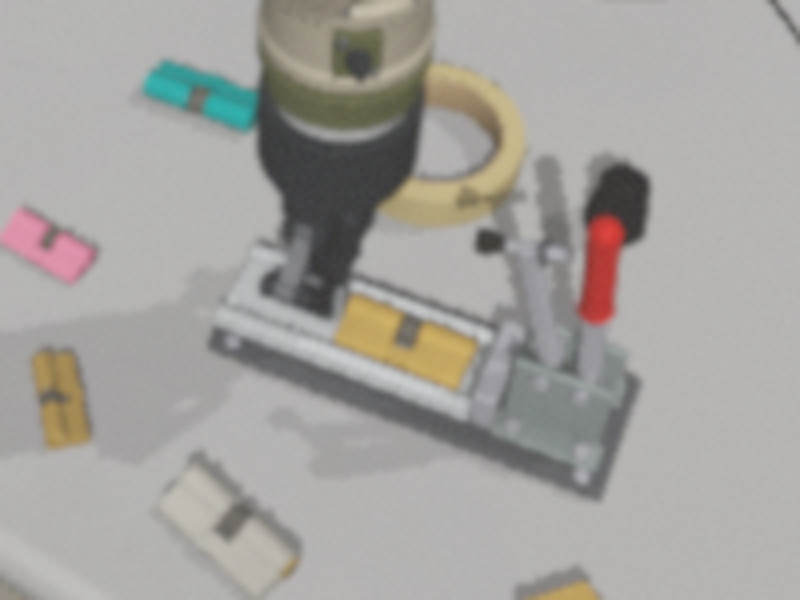

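Fingers at (315,290) push the cylinder straight, with about 11 mm left to the stop. I continue slowly.

Emit:
arm_command([
  {"delta_pos":[-0.15,0,0],"rot":[0,0,0],"fingers":1},
  {"delta_pos":[-0.15,0,0],"rot":[0,0,0],"fingers":1},
  {"delta_pos":[-0.1,0,0],"rot":[0,0,0],"fingers":1},
  {"delta_pos":[-0.1,0,0],"rot":[0,0,0],"fingers":1},
])

```text
clock: 7.9
tcp_pos: [0.487, -0.0807, 0.0222]
orientation: [-0.001, 0.651, 0.759, 0.001]
wrist_force: [-1.4, 8.3, 3.9]
finger_gap: 0.0001
```

Emit:
arm_command([
  {"delta_pos":[-0.05,0,0],"rot":[0,0,0],"fingers":1},
  {"delta_pos":[-0.05,0,0],"rot":[0,0,0],"fingers":1},
])

```text
clock: 8.1
tcp_pos: [0.4869, -0.0809, 0.0221]
orientation: [-0.002, 0.65, 0.76, 0.002]
wrist_force: [-0.1, 12.4, 5.3]
finger_gap: 0.0001
```

```bash
python3 -c "
from h import *
st()"
```

```text
t 8.1 tcp fix mm [81.1 -0.1 22.1] ty yaw 8.9 F [12.3 -1.9  5.3] gap 0.1
```

Emit:
arm_command([
  {"delta_pos":[-0.1,0,0],"rot":[0,0,0],"fingers":1},
  {"delta_pos":[-0.1,0,0],"rot":[0,0,0],"fingers":1},
  {"delta_pos":[0,0,0],"rot":[0,0,0],"fingers":1},
])

```text
clock: 8.4
tcp_pos: [0.4867, -0.0812, 0.0221]
orientation: [-0.005, 0.649, 0.761, 0.005]
wrist_force: [-1.8, 24.4, 9.2]
finger_gap: -0.0
```

Emit:
arm_command([
  {"delta_pos":[0.2,0,0],"rot":[0,0,0],"fingers":1},
  {"delta_pos":[0.5,0,0],"rot":[0,0,0],"fingers":1},
  {"delta_pos":[0.5,0,0],"rot":[0,0,0],"fingers":1},
  {"delta_pos":[0,0,-1],"rot":[0,0,0],"fingers":1},
  {"delta_pos":[0,0,-1],"rot":[0,0,0],"fingers":1},
  {"delta_pos":[0,0,-1],"rot":[0,0,0],"fingers":1},
  {"delta_pos":[0,0,-1],"rot":[0,0,0],"fingers":1},
  {"delta_pos":[0,0,-1],"rot":[0,0,0],"fingers":1},
  {"delta_pos":[0,0,-1],"rot":[0,0,0],"fingers":1},
  {"delta_pos":[0,0,-1],"rot":[0,0,0],"fingers":1},
  {"delta_pos":[0,0,-1],"rot":[0,0,0],"fingers":1},
  {"delta_pos":[0,0,-1],"rot":[0,0,0],"fingers":1},
])

```text
clock: 9.6
tcp_pos: [0.4844, -0.0638, 0.203]
orientation: [0.0, 0.651, 0.759, -0.0]
wrist_force: [-0.1, 0.5, 0.1]
finger_gap: -0.0
```

```bash
python3 - <<'E'
from h import *
st()
im,d,K,R,t=grab("scene"); cv2.imwrite("pics/c4.png",cv2.resize(im[240:315,250:350],None,fx=8,fy=8,interpolation=cv2.INTER_CUBIC))
E
```

```text
t 9.6 tcp fix mm [ 98.4  -0.3 203. ] ty yaw 8.79 F [0.5 0.  0.1] gap -0.0
```

View pics/c4.png

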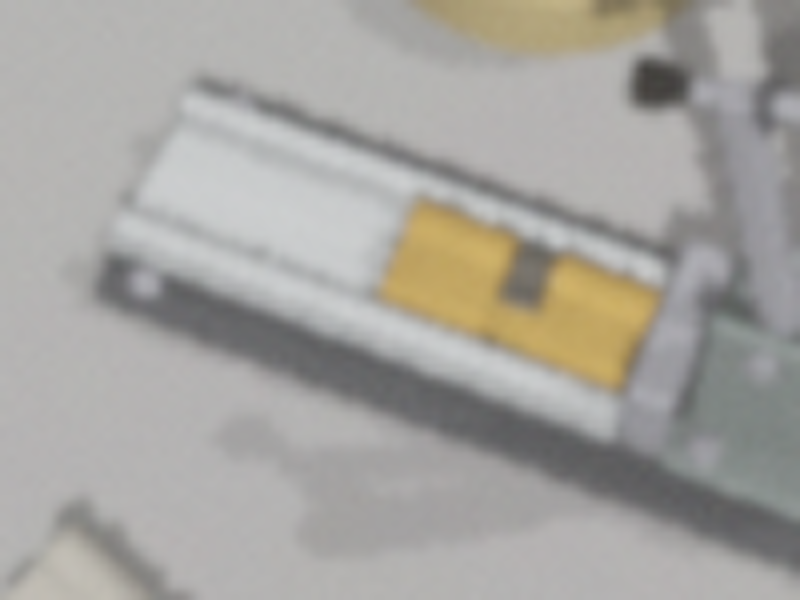

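The cylinder end sits flush on the stop (645,330 in the crop), and the force rose to 24 N without motion, so it is home. Next I work out the handle arc while moving above it.

Emit:
arm_command([
  {"delta_pos":[-1,0,0],"rot":[0,0,0],"fingers":1},
  {"delta_pos":[-1,0,0],"rot":[0,0,0],"fingers":1},
  {"delta_pos":[-1,0,0],"rot":[0,0,0],"fingers":1},
  {"delta_pos":[-1,0,0],"rot":[0,0,0],"fingers":1},
  {"delta_pos":[-1,-0.05,0],"rot":[0,0,0],"fingers":1},
  {"delta_pos":[-0.3,0,0],"rot":[0,0,0],"fingers":1},
  {"delta_pos":[0,0,0],"rot":[0,0,0],"fingers":1},
  {"delta_pos":[0,0,0.5],"rot":[0,0,0],"fingers":1},
  {"delta_pos":[0,0,0.5],"rot":[0,0,0],"fingers":1},
  {"delta_pos":[0,0,0.5],"rot":[0,0,0],"fingers":1},
  {"delta_pos":[0,0,0.5],"rot":[0,0,0],"fingers":1},
  {"delta_pos":[0,0,0.3],"rot":[0,0,0],"fingers":1},
  {"delta_pos":[0,0,0],"rot":[0,0,0],"fingers":1},
])

```text
clock: 10.95
tcp_pos: [0.4991, -0.168, 0.155]
orientation: [-0.001, 0.651, 0.759, -0.0]
wrist_force: [0.8, 0.9, -0.1]
finger_gap: -0.0001
```

```bash
python3 - <<'E'
from h import *
st()
th=np.array([-.1,0,.1,.2,.3,.4,.5,.6,.7,.8,.9,1,1.1,1.2,1.3,1.4]); r=np.linspace(104,95,len(th))
x=-50-r*np.sin(th)+8*np.cos(th)+11; z=52+r*np.cos(th)+8*np.sin(th)
for i in range(len(th)): print(th[i],x[i].round(1),z[i].round(1),"delta",((x[i]-x[i-1])/20).round(2) if i else "",(-(z[i]-z[i-1])/20).round(2) if i else "")
im,d,K,R,t=grab("scene"); cv2.imwrite("pics/c5.png",cv2.resize(im[180:330,250:450],None,fx=4,fy=4,interpolation=cv2.INTER_CUBIC))
E
```

```text
t 10.95 tcp fix mm [ -6.9   1.5 155. ] ty yaw 8.83 F [ 0.8 -0.9 -0.1] gap -0.1
-0.1 -20.7 154.7 delta  
0.0 -31.0 155.4 delta -0.52 -0.04
0.1 -41.3 155.1 delta -0.52 0.02
0.2 -51.5 153.8 delta -0.51 0.07
0.3 -61.4 151.4 delta -0.5 0.12
0.4 -71.0 148.1 delta -0.48 0.16
0.5 -80.1 143.9 delta -0.46 0.21
0.6 -88.7 138.9 delta -0.43 0.25
0.7 -96.8 133.0 delta -0.4 0.29
0.8 -104.2 126.4 delta -0.37 0.33
0.9 -110.8 119.2 delta -0.33 0.36
1.0 -116.6 111.4 delta -0.29 0.39
1.1 -121.6 103.0 delta -0.25 0.42
1.2 -125.8 94.3 delta -0.21 0.44
1.3 -129.0 85.3 delta -0.16 0.45
1.4 -131.3 76.0 delta -0.11 0.46
```

View pics/c5.png

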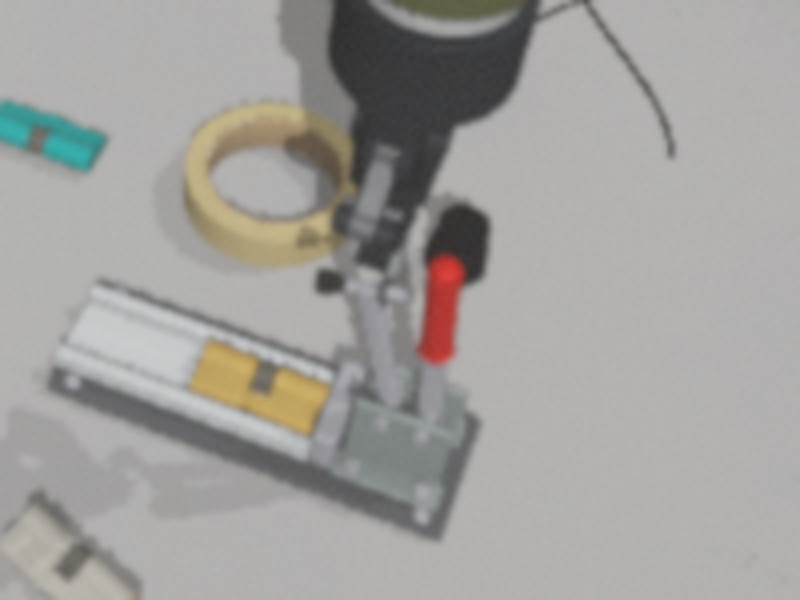

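The fingertips (385,245) stand between the arm and the red handle end (447,270), above the arm and clear of it. I start the arc.

Emit:
arm_command([
  {"delta_pos":[-0.4,0,0],"rot":[0,0,0],"fingers":1},
  {"delta_pos":[-0.3,0.03,0],"rot":[0,0,0],"fingers":1},
  {"delta_pos":[-0.52,0,0],"rot":[0,0,0],"fingers":1},
  {"delta_pos":[-0.52,0,0],"rot":[0,0,0],"fingers":1},
  {"delta_pos":[-0.51,0,0.07],"rot":[0,0,0],"fingers":1},
  {"delta_pos":[-0.5,0,0.12],"rot":[0,0,0],"fingers":1},
])

```text
clock: 11.6
tcp_pos: [0.5094, -0.2239, 0.153]
orientation: [0.001, 0.651, 0.759, 0.0]
wrist_force: [0.1, 3.6, 4.7]
finger_gap: 0.0005
```

```bash
python3 - <<'E'
from h import *
st()
im,d,K,R,t=grab("scene"); cv2.imwrite("pics/c6.png",cv2.resize(im[180:330,250:450],None,fx=4,fy=4,interpolation=cv2.INTER_CUBIC))
E
```

```text
t 11.6 tcp fix mm [-63.7   0.  153. ] ty yaw 8.8 F [ 3.5 -0.7  4.7] gap 0.5
```

View pics/c6.png

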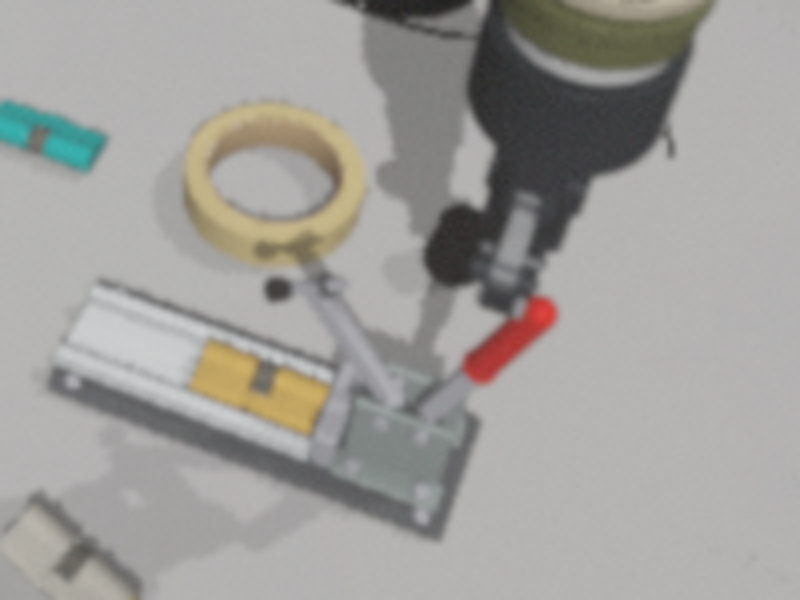

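The handle (540,310) is over to about 0.4 rad, contact is on the grip, forces are about 6 N, and the arm is coming down. I continue through the dead point.

Emit:
arm_command([
  {"delta_pos":[-0.48,0,0.2],"rot":[0,0,0],"fingers":1},
  {"delta_pos":[-0.46,0,0.23],"rot":[0,0,0],"fingers":1},
  {"delta_pos":[-0.43,0,0.27],"rot":[0,0,0],"fingers":1},
  {"delta_pos":[-0.4,0,0.3],"rot":[0,0,0],"fingers":1},
  {"delta_pos":[-0.37,0,0.33],"rot":[0,0,0],"fingers":1},
  {"delta_pos":[-0.33,0,0.36],"rot":[0,0,0],"fingers":1},
])

```text
clock: 12.25
tcp_pos: [0.5172, -0.2734, 0.1194]
orientation: [0.002, 0.651, 0.759, -0.0]
wrist_force: [0.5, -0.0, 6.5]
finger_gap: -0.0
```

Emit:
arm_command([
  {"delta_pos":[-0.29,0,0.39],"rot":[0,0,0],"fingers":1},
  {"delta_pos":[-0.25,0,0.42],"rot":[0,0,0],"fingers":1},
  {"delta_pos":[-0.21,0,0.44],"rot":[0,0,0],"fingers":1},
])

```text
clock: 12.55
tcp_pos: [0.5185, -0.2873, 0.0928]
orientation: [-0.0, 0.651, 0.759, -0.0]
wrist_force: [-0.4, 0.5, 0.2]
finger_gap: -0.0001
```

```bash
python3 -c "
from h import *
st()"
```

```text
t 12.55 tcp fix mm [-127.7    0.9   92.8] ty yaw 8.78 F [0.6 0.3 0.2] gap -0.1
```

The force fell to zero, so it probably snapped. I follow down gently to seat it, then lift and look.

Emit:
arm_command([
  {"delta_pos":[-0.1,0,0.35],"rot":[0,0,0],"fingers":1},
  {"delta_pos":[-0.1,0,0.3],"rot":[0,0,0],"fingers":1},
  {"delta_pos":[0,0,0.15],"rot":[0,0,0],"fingers":1},
  {"delta_pos":[0,0,0.1],"rot":[0,0,0],"fingers":1},
])

```text
clock: 12.95
tcp_pos: [0.519, -0.2902, 0.0753]
orientation: [-0.0, 0.651, 0.759, -0.0]
wrist_force: [-3.2, 0.0, 6.8]
finger_gap: -0.0001
```

Emit:
arm_command([
  {"delta_pos":[0,0,-1],"rot":[0,0,0],"fingers":1},
  {"delta_pos":[0,0,-1],"rot":[0,0,0],"fingers":1},
  {"delta_pos":[0,0,-1],"rot":[0,0,0],"fingers":1},
  {"delta_pos":[0,0,-1],"rot":[0,0,0],"fingers":1},
  {"delta_pos":[0,0,-1],"rot":[0,0,0],"fingers":1},
  {"delta_pos":[0,0,-1],"rot":[0,0,0],"fingers":1},
  {"delta_pos":[0,0,0],"rot":[0,0,0],"fingers":1},
])

```text
clock: 13.65
tcp_pos: [0.5208, -0.2913, 0.1991]
orientation: [0.003, 0.651, 0.759, 0.0]
wrist_force: [0.5, -0.8, -0.3]
finger_gap: 0.0001
```

```bash
python3 - <<'E'
from h import *
st()
im,d,K,R,t=grab("scene"); cv2.imwrite("pics/c7.png",cv2.resize(im[190:370,200:440],None,fx=3.33,fy=3.33,interpolation=cv2.INTER_CUBIC))
Q=fix(cloud(d,K,R,t))*1000; hsv=cv2.cvtColor(im,cv2.COLOR_BGR2HSV)
m=((hsv[...,0]<8)|(hsv[...,0]>172))&(hsv[...,1]>120)&(abs(Q[...,1])<20)&(Q[...,0]<-70)&(Q[...,0]>-200)
q=Q[m]; f=np.polyfit(q[:,0],q[:,2],1); print("red n",len(q),"x",q[:,0].min(),q[:,0].max(),"rise",-np.arctan(f[0]))
z=np.load("scene0.npz"); df=cv2.absdiff(z["im"],im).max(-1)
E
```

```text
t 13.65 tcp fix mm [-132.    -0.7  199.1] ty yaw 8.83 F [-0.8 -0.3 -0.3] gap 0.1
red n 243 x -158.05386521236647 -96.5124867465959 rise 0.16106308914076406
```

View pics/c7.png

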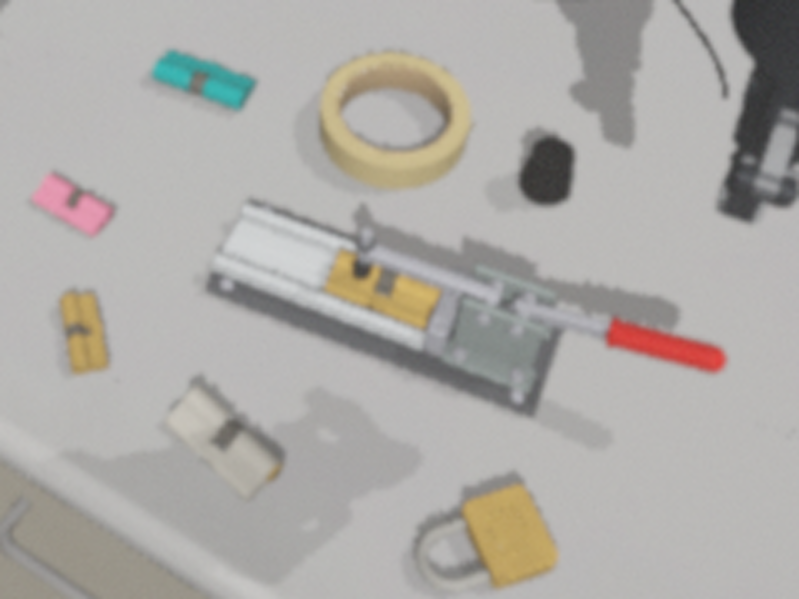

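The handle (665,345) lies over to -x, rising 0.16 rad (locked is 0.17). The pad (362,268) is on the cylinder, which is still against the stop, and the robot is clear. I hand in.

```bash
python3 -c "
from h import *
st(); print(env.hand_in())"
```

```text
t 13.7 tcp fix mm [-131.5   -0.2  197.3] ty yaw 8.83 F [-0.4 -0.2  0.1] gap 0.1
the job is handed in; nothing more can be done
None
```

The brass cylinder is home against the end stop and the toggle clamp is locked on it. I handed the job in at 13.7 s of the 48 s allowed; the hand-in reports no verdict.

- **Cylinder:** I pushed it about 52 mm along the channel with the shut fingertips. It stopped against the end stop, held still while the force rose to 24 N, and looks flush with the stop in the picture. The fingertips stopped about 2 mm short of where I had calculated. I put that down to my estimate of the fixture's position, as the picture shows no gap.
- **Clamp:** I pushed the red handle over in an arc with up to about 6.5 N. The force then dropped to almost nothing, which I took as the snap past the dead point. I pressed it down lightly at the end.
- **Last checks:** After I backed off, the handle measured a rise of 0.16 rad, against 0.17 rad for locked. The pad sits on the cylinder and the robot was touching nothing. The things lying around the fixture look unmoved in the picture; I did not measure them.

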